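# Sweep the offcuts into the scrap bin

## Robot

A 6-joint arm with a two-finger parallel gripper is mounted at the origin on the work surface. World frame = base frame: x ahead of the robot, y to its left, z up, the work surface at z = 0. Lengths are in mm, angles in degrees, forces in N, time in s.
With the tool pointing down it reaches from about 275 to 775 mm from the base axis. Payload 14.6 kg.
Tool frame: the origin (TCP) lies at the very end of the fingers, on their centre line; the grasp point (between the pads) lies 19 mm behind it (bot.tcp_to_grasp is the distance from the TCP to the grasp point, in mm); z points along the fingers, y is the line along which they close (so a half turn about z gives the same grasp; the last joint's range is limited). The gripper opens to 85 mm and grips with 20 to 120 N. Pads are 22 mm wide; open, the fingers measure 114 mm over their backs; the gripper's body (76 mm by 85 mm) begins 54 mm behind the grasp point. The pads swing forward as they close: fully open they stand 13 mm farther back than shut.
Start: joints at [60.888, 15.075, -2.767, 72.158, 0, 81.102], TCP at [181.406, 492.666, 231.278] pointing down, gripper open.
Joint ranges: [-151.79, 151.79], [-50.71, 97.33], [-67.44, 78.34], [-121.81, 120.89], [-77.56, 73.72], [-180, 180]. Speed limits (degrees/s): [108.29, 108.29, 147.25, 159.86, 180, 180].

## Interface

Orientations are given as a 3x3 rotation matrix whose columns are the frame's x, y, z axes.
In Python, from bench import bot gives the robot as it stands.
- The arm moves only by the tool send_rows, never from a script. Its argument "steps" is a list of rows, each an object of numbers: "claw": the gripper command: -1 is shut, 1 is fully open, values between are in proportion; "x", "y", "z": the shift along the world's x, y, z in m; "rx", "ry", "rz": the turn, a rotation vector about the world's x, y, z in rad. A call has 1 to 8 rows; each row shifts and turns the commanded pose from where the row before left it; what a row does not reach is not made up. A row lasts 1/10 s, in which the tool goes at most 50 mm and 8.59 degrees, less where a joint would pass 70% of its speed; a pose out of reach is approached as far as the arm can. A call is refused whole if a number of a shift passes 0.05 or a number of a turn 0.15, either way. A call with a gripper value outside its range is refused whole. The fingers move at their own pace and stop on an object; "grip_force" is the grip in N (left out, the last holds). Time passes only in rows, so rows that do not move let the fingers close. It gives the time, the measured TCP pose, the force, the opening and the grip force at its end, in the units of the state.
- bot.read_state(): the state, without advancing time (a new reading comes with each control period).
- bot.camera(name): name is "scene" or "side" or "wrist"; returns a dict with "frame" (480x640x3 uint8, red, green, blue), "depth" (480x640 float32, mm along the optical axis (not along the pixel's ray), 0 where there is no reading), "vfov" (degrees; the focal length in pixels is half the picture's height over the tangent of half this angle, whatever the lens; pixels are square), "cx", "cy" (the principal point, pixels), "k1" (the pictures are not rectified: a ray, as slopes to the right and down, at radius r is drawn at 1 + k1 r^2 times it, then the intrinsics apply), "R" (3x3) and "t" (3): a world point X has camera coordinates R X + t. Camera axes: x right, y down, z forward; pixel columns grow to the right and rows downward; lengths in mm; the calibration is good to about 2 mm. A picture is of the moment at which its call begins.
- bot.job_done(): hands the job in; it is judged then, once.
Trained networks look in the newest picture that a camera, given by its name, has taken for a name from the list of things; names that differ only in an ending like _2 or _b are one class to them, and where a whole thing is asked for, a point or a joint stands for the part that bears it (a point fixed in the world has none). Each returns a list of dicts, best first, with "conf" (0 to 1); they miss things now and then, are a little off and sometimes report something else, mostly with a low value. They report only what shows in the picture. A call takes as long as a camera call.
- bot.look_for(camera, query): "point" ([row, column] in pixels, amid what is visible of it).
- bot.place_of(camera, query): "point" ([row, column] in pixels: a listed point, or the origin of a listed thing).
The state is a dict: "time_s": time; "q": joint angles; "joint_vel": joint speeds; "joint_efforts": joint torques, N m; "tool_pos": TCP position; "tool_rot": TCP orientation; "force": force on the tool from outside, world axes, zero at the start; "ft_torque": the same for the moment, N m; "width": finger opening in mm; "grip_force": force on a finger pad.
Only numpy, scipy, OpenCV 4.12 (cv2) and the standard library are available. Lean on these libraries where they do the work, as an engineer would, in place of code of your own. Each camera call takes 0.05 s, during which the arm holds its last target. There are 200 camera calls.

## Task

Clear the cutting board: with the fingers of the gripper, sweep the three loose pale wood offcuts (square block, short strip, round plug) along the board and over its edge into the plain open scrap bin beside it, not into the divided parts box on the other side. Push them only, do not pick any of them up, and leave the turned knob, the tape measure and the sanding block where they stand.

Things in the scene. Friction and masses are not known exactly. Their poses are not given: they have to be found in the camera images.
- board: Fixed raised cutting board, a white-topped plywood slab 320 (its x) x 380 (its y) x 70 mm high, with plain flat top and no rim. Origin at the centre of its underside, z up, so its top is 70 mm above the table and its two short sides, where the bin and the parts box stand, lie at its y = +190 and -190 mm.
- bin: Fixed scrap bin of plain sheet steel, open on top, no dividers, empty. Outside 200 (its x) x 145 (its y) x 64 mm high, walls and floor 4 mm. It stands on the table parallel to the board with a long side 2 mm from the board's y = +190 or y = -190 mm side (which one varies), its rim 6 mm below the board's top; its place along that side varies too. Origin at the centre of its underside.
- parts_box: Fixed plywood parts box at the opposite side of the board, same outside size as the bin, but divided into six compartments with finished wooden balls (38 mm) in five of them. Nothing goes in here. Origin at the centre of its underside.
- block: Loose wood offcut on the board, block 50 (x) x 46 (y) x 24 mm high, about 35 g. Origin at the centre of its underside.
- strip: Loose wood offcut on the board, strip 70 (x) x 32 (y) x 20 mm high, about 30 g. Origin at the centre of its underside.
- disc: Loose wood offcut on the board, round hole-saw plug, diameter 52 mm, 22 mm high, lying flat, with a 10 mm pilot hole, about 30 g. Origin at the centre of its underside.
- tape: Loose bystander on the board: tape measure, 68 (x) x 38 (y) x 58 mm high, 0.3 kg, standing upright. Origin at the centre of its underside.
- knob: Loose bystander on the board: finished turned wooden knob standing upright, diameter 42 mm at its head, 38 mm at its foot, 52 mm high. Origin at the centre of its underside.
- sanding_block: Loose bystander on the board: cork sanding block lying flat, 42 (x) x 75 (y) x 25 mm high, 0.12 kg. Darker and larger than the offcuts. Origin at the centre of its underside.

How it is judged (in metres and radians):
At the end, for the whole second after the job is handed in: The centre of the underside of each of the three offcuts is within the bin's outline and below its rim (less than 62 mm above the bin's underside), each at rest (under 0.03 m/s) (x of block in the frame of bin between -0.1 and 0.1 m and y of block in the frame of bin between -0.0725 and 0.0725 m and z of each of block, strip, disc in the frame of bin below 0.062 m and linear speed of each of block, strip, disc below 0.03 m/s and x of strip in the frame of bin between -0.1 and 0.1 m and y of strip in the frame of bin between -0.0725 and 0.0725 m and x of disc in the frame of bin between -0.1 and 0.1 m and y of disc in the frame of bin between -0.0725 and 0.0725 m); the robot touches nothing.
It fails at once if an offcut is lifted: its underside's centre rises more than 15 mm above the board's top (height (world z) of any of block, strip, disc above 0.085 m).
It fails at once if a bystander is moved by more than 20 mm or tipped over (distance of any of tape, knob, sanding_block from where it was at the start of the episode above 0.02 m or angle between any of tape, knob, sanding_block's own z axis and vertical above 0.5 rad).
It also fails if it takes over 61 s, if anything falls off the work surface, if the arm or the gripper's body presses on something with over 40 N, if the wrist force passes 120 N, or if a joint passes its speed limit or range.

## Working session

There is one attempt and no reset: what is moved stays moved. The work goes in short steps, Python scripts to look and compute and a tool call to move; the robot and the scene stay as the last step left them, time stands still between calls to the robot, and variables do not carry over. Pictures are saved under pics/ and viewed, at most 10 in all, crops included, and the job is handed in when it is done.

Besides the shell and the picture viewer there is one more tool, called after "Emit:" as name([rows], argument=value, ...), one row to a line, values as JSON. send_rows: Moves the arm, as the interface text tells. Its arguments: {"type":"object","properties":{"steps":{"type":"array"},"grip_force":{"type":"number"}},"required":["steps"]}

```bash
mkdir -p pics; cat > h.py <<'E'
import numpy as np, cv2
from bench import bot
def K(c):
    f=c["frame"].shape[0]/2/np.tan(np.radians(c["vfov"]/2)); return f
def world(c,rc,z=None):
    r,col=rc; f=K(c); d=np.array([(col-c["cx"])/f,(r-c["cy"])/f]); u=d.copy()
    for _ in range(20): u=d/(1+c["k1"]*(u@u))
    ray=np.array([u[0],u[1],1.]); R=np.array(c["R"]); t=np.array(c["t"])
    o=-R.T@t; w=R.T@ray
    if z is None:
        return o+w*c["depth"][int(round(r)),int(round(col))]
    return o+w*(z-o[2])/w[2]
def cloud(c):
    f=K(c); h,w=c["depth"].shape; v,u=np.mgrid[:h,:w]
    d=np.stack([(u-c["cx"])/f,(v-c["cy"])/f],-1); q=d.copy()
    for _ in range(20): q=d/(1+c["k1"]*(q**2).sum(-1,keepdims=True))
    P=np.concatenate([q,np.ones((h,w,1))],-1)*c["depth"][...,None]
    return (P-np.array(c["t"]))@np.array(c["R"])
def topdown(cs,z0=-5,res=1.0,x=(150,850),y=(-450,450)):
    # returns image with rows = -x (far up), cols = -y (left positive)
    H=int((x[1]-x[0])/res);W=int((y[1]-y[0])/res)
    im=np.zeros((H,W,3),np.uint8);zz=np.full((H,W),-1e3,np.float32)
    for c in cs:
        P=cloud(c).reshape(-1,3);C=c["frame"].reshape(-1,3);ok=(c["depth"].reshape(-1)>0)
        P=P[ok];C=C[ok];i=((x[1]-P[:,0])/res).astype(int);j=((y[1]-P[:,1])/res).astype(int)
        m=(i>=0)&(i<H)&(j>=0)&(j<W)&(P[:,2]<160);P,C,i,j=P[m],C[m],i[m],j[m]
        o=np.argsort(P[:,2]);im[i[o],j[o]]=C[o];np.maximum.at(zz,(i,j),P[:,2])
    return im,zz
E
python3 - <<'E'
from h import *
cs={}
for n in["scene","side","wrist"]:
    c=cs[n]=bot.camera(n); print(n,-np.array(c["R"]).T@np.array(c["t"]))
    for q,z in [("board",0),("bin",0),("parts_box",0),("block",70),("strip",70),("disc",70),("tape",70),("knob",70),("sanding_block",70)]:
        for d in bot.place_of(n,q)[:2]:
            print(n,q,round(d["conf"],2),np.round(d["point"]),np.round(world(c,d["point"],z)))
for n in["scene","side"]: cv2.imwrite(f"pics/{n}0.png",cs[n]["frame"][...,::-1])
im,zz=topdown([cs["scene"],cs["side"]]); cv2.imwrite("pics/td0.png",cv2.resize(im[...,::-1],(800,622)) [:600])
E
```

```text
scene [1338.06984979  234.77050647  770.37883362]
scene board 0.68 [262. 295.] [561. -18.   0.]
scene bin 0.95 [287. 429.] [560. 245.   0.]
scene parts_box 0.64 [226. 183.] [ 515. -281.    0.]
scene block 0.75 [248. 293.] [597.  -9.  70.]
scene strip 0.65 [236. 354.] [534.  90.  70.]
scene disc 0.83 [209. 250.] [ 506. -126.   70.]
scene disc 0.57 [268. 228.] [ 677. -107.   70.]
scene tape 0.62 [267. 228.] [ 674. -108.   70.]
scene knob 0.62 [195. 295.] [438. -54.  70.]
scene sanding_block 0.58 [294. 308.] [700.  49.  70.]
side [ 337.04239801 -703.36812109  528.7231706 ]
side board 0.58 [276. 331.] [558. -14.   0.]
side board 0.48 [205. 293.] [554. 204.   0.]
side parts_box 0.56 [421. 356.] [ 509. -279.    0.]
side block 0.73 [226. 355.] [598.   3.  70.]
side strip 0.89 [201. 295.] [531.  94.  70.]
side disc 0.97 [288. 320.] [ 509. -125.   70.]
side disc 0.17 [204. 406.] [693.  45.  70.]
side tape 0.96 [262. 434.] [ 670. -108.   70.]
side tape 0.24 [230. 353.] [590.  -6.  70.]
side sanding_block 0.86 [204. 408.] [697.  44.  70.]
wrist [111.5385041  519.22947541 373.09706643]
```

View pics/scene0.png

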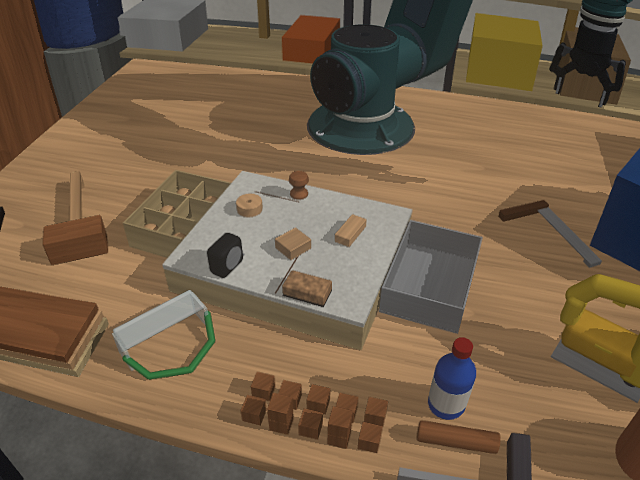

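View pics/td0.png

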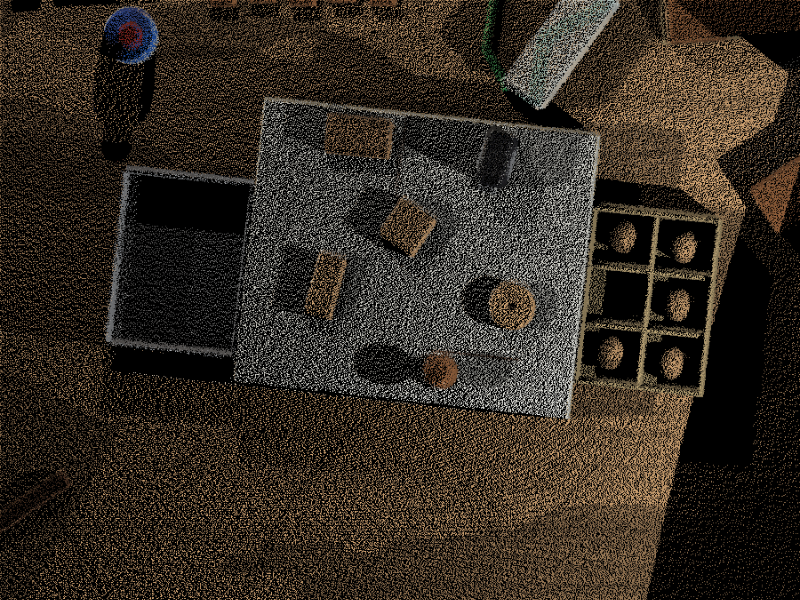

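The scene and top-down pictures show the bin on the board's +y side, around (555, 249). The strip is at (528, 83), the block at (595, -9) and the disc at (507, -127). A straight world +y push passes clear of the bystanders for each one.

```bash
python3 - <<'E'
from h import *
s=bot.read_state(); print(s["time_s"],np.round(s["tool_rot"],3),s["tool_pos"],s["width"],s["force"])
E
```

```text
1.5 [[-0.938  0.346  0.   ]
 [ 0.346  0.938  0.   ]
 [-0.     0.    -1.   ]] [181.425261   492.6568931  231.30033399] 85.3803995408918 [ 0.02515591 -0.38040327  0.2369654 ]
```

Emit:
send_rows([
  {"x": 0.03, "y": -0.04, "claw": -0.3},
  {"x": 0.03, "y": -0.04, "claw": -0.3},
  {"x": 0.03, "y": -0.04, "claw": -0.3},
  {"x": 0.03, "y": -0.04, "claw": -0.3},
  {"claw": -0.3},
])

```text
$.steps[0]: bad value
```

Emit:
send_rows([
  {"claw": -0.3, "x": 0.035, "y": -0.045, "z": 0, "rx": 0, "ry": 0, "rz": -0.122},
  {"claw": -0.3, "x": 0.035, "y": -0.045, "z": 0, "rx": 0, "ry": 0, "rz": -0.122},
  {"claw": -0.3, "x": 0.035, "y": -0.045, "z": 0, "rx": 0, "ry": 0, "rz": -0.122},
  {"claw": -0.3, "x": 0.035, "y": -0.045, "z": 0, "rx": 0, "ry": 0, "rz": -0.122},
  {"claw": -0.3, "x": 0.035, "y": -0.045, "z": 0, "rx": 0, "ry": 0, "rz": -0.122},
  {"claw": -0.3, "x": 0.035, "y": -0.045, "z": 0, "rx": 0, "ry": 0, "rz": -0.122},
  {"claw": -0.3, "x": 0.035, "y": -0.045, "z": 0, "rx": 0, "ry": 0, "rz": -0.122},
  {"claw": -0.3, "x": 0.035, "y": -0.045, "z": 0, "rx": 0, "ry": 0, "rz": -0.122},
])

```text
time_s: 2.3
tool_pos: [427.9, 175.0, 231.5]
tool_rot: [[-0.235, 0.972, 0.001], [0.972, 0.235, 0.0], [0.0, 0.001, -1.0]]
force: [0.9, 0.7, 0.3]
width: 29.8
grip_force: 0.0
```

Emit:
send_rows([
  {"claw": -0.3, "x": 0.033, "y": -0.046, "z": 0, "rx": 0, "ry": 0, "rz": -0.122},
  {"claw": -0.3, "x": 0.033, "y": -0.046, "z": 0, "rx": 0, "ry": 0, "rz": -0.12},
  {"claw": -0.3, "x": 0, "y": 0, "z": -0.04, "rx": 0, "ry": 0, "rz": 0},
  {"claw": -0.3, "x": 0, "y": 0, "z": -0.04, "rx": 0, "ry": 0, "rz": 0},
  {"claw": -0.3, "x": 0, "y": 0, "z": 0, "rx": 0, "ry": 0, "rz": 0},
  {"claw": -0.3, "x": 0, "y": 0, "z": 0, "rx": 0, "ry": 0, "rz": 0},
])

```text
time_s: 2.9
tool_pos: [485.2, 95.8, 152.1]
tool_rot: [[-0.0, 1.0, -0.001], [1.0, 0.0, -0.0], [-0.0, -0.001, -1.0]]
force: [0.6, 0.4, 0.5]
width: 30.0
grip_force: 0.0
```

Emit:
send_rows([
  {"claw": -0.3, "x": 0.022, "y": -0.028, "z": 0, "rx": 0, "ry": 0, "rz": 0},
  {"claw": -0.3, "x": 0.021, "y": -0.028, "z": 0, "rx": 0, "ry": 0, "rz": 0},
  {"claw": -0.3, "x": 0, "y": 0, "z": 0, "rx": 0, "ry": 0, "rz": 0},
  {"claw": -0.3, "x": 0, "y": 0, "z": -0.015, "rx": 0, "ry": 0, "rz": 0},
  {"claw": -0.3, "x": 0, "y": 0, "z": -0.015, "rx": 0, "ry": 0, "rz": 0},
  {"claw": -0.3, "x": 0, "y": 0, "z": 0, "rx": 0, "ry": 0, "rz": 0},
])

```text
time_s: 3.5
tool_pos: [528.2, 40.2, 121.9]
tool_rot: [[-0.001, 1.0, 0.0], [1.0, 0.001, 0.0], [0.0, 0.0, -1.0]]
force: [0.0, 0.2, 0.8]
width: 29.8
grip_force: 0.0
```

```bash
python3 - <<'E'
from h import *
c=bot.camera("side"); d=bot.camera("scene")
cv2.imwrite("pics/s1.png",np.hstack([cv2.resize(c["frame"][120:340,220:480,::-1],(400,338)),cv2.resize(d["frame"][130:350,190:450,::-1],(400,338))]))
print(bot.read_state()["tool_pos"])
E
```

```text
[528.79734282  40.07048396 122.95575628]
```

View pics/s1.png

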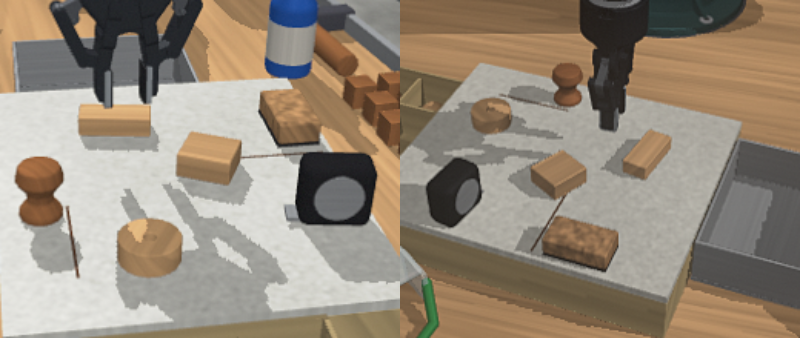

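The fingers (left view, about 125,90) hang just behind the strip and line up with it, and nothing is underneath them. I'll lower them.

Emit:
send_rows([
  {"claw": -0.3, "x": 0, "y": 0, "z": -0.02, "rx": 0, "ry": 0, "rz": 0},
  {"claw": -0.3, "x": 0, "y": 0, "z": -0.02, "rx": 0, "ry": 0, "rz": 0},
  {"claw": -0.3, "x": 0, "y": 0, "z": -0.006, "rx": 0, "ry": 0, "rz": 0},
  {"claw": -0.3, "x": 0, "y": 0, "z": 0, "rx": 0, "ry": 0, "rz": 0},
  {"claw": -0.3, "x": 0, "y": 0.01, "z": 0, "rx": 0, "ry": 0, "rz": 0},
  {"claw": -0.3, "x": 0, "y": 0.01, "z": 0, "rx": 0, "ry": 0, "rz": 0},
  {"claw": -0.3, "x": 0, "y": 0.01, "z": 0, "rx": 0, "ry": 0, "rz": 0},
  {"claw": -0.3, "x": 0, "y": 0.01, "z": 0, "rx": 0, "ry": 0, "rz": 0},
])

```text
time_s: 4.4
tool_pos: [528.4, 80.8, 75.7]
tool_rot: [[-0.0, 1.0, 0.001], [1.0, 0.0, -0.0], [-0.0, 0.001, -1.0]]
force: [0.9, -0.6, 0.7]
width: 29.7
grip_force: 0.2
```

Emit:
send_rows([
  {"claw": -0.3, "x": 0, "y": 0.012, "z": 0, "rx": 0, "ry": 0, "rz": 0},
  {"claw": -0.3, "x": 0, "y": 0.012, "z": 0, "rx": 0, "ry": 0, "rz": 0},
  {"claw": -0.3, "x": 0, "y": 0.012, "z": 0, "rx": 0, "ry": 0, "rz": 0},
  {"claw": -0.3, "x": 0, "y": 0.012, "z": 0, "rx": 0, "ry": 0, "rz": 0},
  {"claw": -0.3, "x": 0, "y": 0, "z": 0, "rx": 0, "ry": 0, "rz": 0},
])

```text
time_s: 4.9
tool_pos: [528.2, 129.1, 75.2]
tool_rot: [[-0.001, 1.0, -0.0], [1.0, 0.001, 0.0], [0.0, -0.0, -1.0]]
force: [0.2, -0.6, -0.7]
width: 29.9
grip_force: 0.0
```

```bash
python3 - <<'E'
from h import *
c=bot.camera("side"); d=bot.camera("scene")
cv2.imwrite("pics/s2.png",np.hstack([cv2.resize(c["frame"][120:340,220:480,::-1],(400,338)),cv2.resize(d["frame"][130:350,190:450,::-1],(400,338))]))
print(bot.read_state()["tool_pos"])
E
```

```text
[528.20206509 127.91023945  75.17595273]
```

View pics/s2.png

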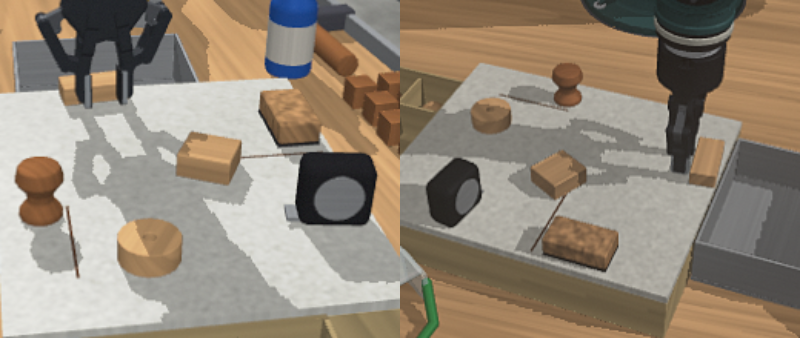

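The strip rides squarely ahead of the fingers at the board edge (right view, about 705,160). I'll push it over.

Emit:
send_rows([
  {"claw": -0.3, "x": 0, "y": 0.012, "z": 0, "rx": 0, "ry": 0, "rz": 0},
  {"claw": -0.3, "x": 0, "y": 0.012, "z": 0, "rx": 0, "ry": 0, "rz": 0},
  {"claw": -0.3, "x": 0, "y": 0.012, "z": 0, "rx": 0, "ry": 0, "rz": 0},
  {"claw": -0.3, "x": 0, "y": 0.012, "z": 0, "rx": 0, "ry": 0, "rz": 0},
  {"claw": -0.3, "x": 0, "y": 0.012, "z": 0, "rx": 0, "ry": 0, "rz": 0},
  {"claw": -0.3, "x": 0, "y": 0.012, "z": 0, "rx": 0, "ry": 0, "rz": 0},
  {"claw": -0.3, "x": 0, "y": 0, "z": 0, "rx": 0, "ry": 0, "rz": 0},
  {"claw": -0.3, "x": 0, "y": 0, "z": 0, "rx": 0, "ry": 0, "rz": 0},
])

```text
time_s: 5.8
tool_pos: [528.1, 199.9, 75.2]
tool_rot: [[-0.001, 1.0, -0.0], [1.0, 0.001, -0.0], [-0.0, -0.0, -1.0]]
force: [-0.1, -0.8, -0.4]
width: 29.6
grip_force: 0.0
```

Emit:
send_rows([
  {"claw": -0.3, "x": 0, "y": 0, "z": 0.03, "rx": 0, "ry": 0, "rz": 0},
  {"claw": -0.3, "x": 0, "y": 0, "z": 0.03, "rx": 0, "ry": 0, "rz": 0},
  {"claw": -0.3, "x": 0, "y": 0, "z": 0.025, "rx": 0, "ry": 0, "rz": 0},
  {"claw": -0.3, "x": 0.01, "y": -0.035, "z": 0, "rx": 0, "ry": 0, "rz": 0},
  {"claw": -0.3, "x": 0.01, "y": -0.035, "z": 0, "rx": 0, "ry": 0, "rz": 0},
  {"claw": -0.3, "x": 0.01, "y": -0.035, "z": 0, "rx": 0, "ry": 0, "rz": 0},
  {"claw": -0.3, "x": 0.01, "y": -0.035, "z": 0, "rx": 0, "ry": 0, "rz": 0},
  {"claw": -0.3, "x": 0, "y": 0, "z": 0, "rx": 0, "ry": 0, "rz": 0},
])

```text
time_s: 6.6
tool_pos: [569.2, 55.7, 160.1]
tool_rot: [[0.004, 1.0, 0.0], [1.0, -0.004, -0.001], [-0.001, 0.0, -1.0]]
force: [0.2, 0.1, -0.9]
width: 29.9
grip_force: 0.0
```

Emit:
send_rows([
  {"claw": -0.3, "x": 0.007, "y": -0.031, "z": 0, "rx": 0, "ry": 0, "rz": 0},
  {"claw": -0.3, "x": 0.007, "y": -0.031, "z": 0, "rx": 0, "ry": 0, "rz": 0},
  {"claw": -0.3, "x": 0.007, "y": -0.031, "z": 0, "rx": 0, "ry": 0, "rz": 0},
  {"claw": -0.3, "x": 0.006, "y": -0.03, "z": 0, "rx": 0, "ry": 0, "rz": 0},
  {"claw": -0.3, "x": 0, "y": 0, "z": 0, "rx": 0, "ry": 0, "rz": 0},
  {"claw": -0.3, "x": 0, "y": 0, "z": 0, "rx": 0, "ry": 0, "rz": 0},
])

```text
time_s: 7.2
tool_pos: [595.0, -63.6, 160.1]
tool_rot: [[0.001, 1.0, -0.0], [1.0, -0.001, 0.0], [0.0, -0.0, -1.0]]
force: [-1.3, 0.6, -0.3]
width: 30.3
grip_force: 0.0
```

```bash
python3 - <<'E'
from h import *
c=bot.camera("side"); d=bot.camera("scene")
cv2.imwrite("pics/s3.png",np.hstack([cv2.resize(c["frame"][120:340,220:480,::-1],(400,338)),cv2.resize(d["frame"][130:350,220:490,::-1],(400,338))]))
print(bot.read_state()["tool_pos"])
E
```

```text
[594.94196742 -62.56215196 160.2781738 ]
```

View pics/s3.png

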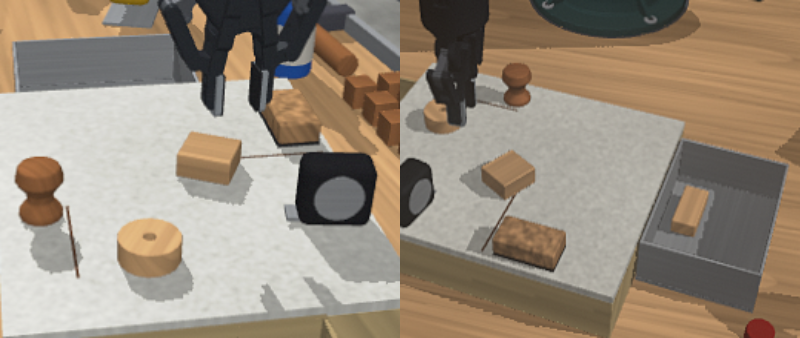

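The strip lies flat in the bin (right view, about 690,210). The block is next. The tool is behind it at 160 mm, so I'll lower and push.

Emit:
send_rows([
  {"claw": -0.3, "x": 0, "y": 0, "z": -0.03, "rx": 0, "ry": 0, "rz": 0},
  {"claw": -0.3, "x": 0, "y": 0, "z": -0.03, "rx": 0, "ry": 0, "rz": 0},
  {"claw": -0.3, "x": 0, "y": 0, "z": -0.02, "rx": 0, "ry": 0, "rz": 0},
  {"claw": -0.3, "x": 0, "y": 0, "z": -0.005, "rx": 0, "ry": 0, "rz": 0},
  {"claw": -0.3, "x": 0, "y": 0.01, "z": 0, "rx": 0, "ry": 0, "rz": 0},
  {"claw": -0.3, "x": 0, "y": 0.01, "z": 0, "rx": 0, "ry": 0, "rz": 0},
  {"claw": -0.3, "x": 0, "y": 0.01, "z": 0, "rx": 0, "ry": 0, "rz": 0},
  {"claw": -0.3, "x": 0, "y": 0.01, "z": 0, "rx": 0, "ry": 0, "rz": 0},
])

```text
time_s: 8.1
tool_pos: [595.7, -22.2, 76.2]
tool_rot: [[-0.001, 1.0, 0.001], [1.0, 0.001, -0.0], [-0.0, 0.001, -1.0]]
force: [-0.1, -0.2, 0.6]
width: 30.2
grip_force: 0.4
```

Emit:
send_rows([
  {"claw": -0.3, "x": 0, "y": 0.01, "z": 0, "rx": 0, "ry": 0, "rz": 0},
  {"claw": -0.3, "x": 0, "y": 0.01, "z": 0, "rx": 0, "ry": 0, "rz": 0},
  {"claw": -0.3, "x": 0, "y": 0.01, "z": 0, "rx": 0, "ry": 0, "rz": 0},
  {"claw": -0.3, "x": 0, "y": 0.01, "z": 0, "rx": 0, "ry": 0, "rz": 0},
  {"claw": -0.3, "x": 0, "y": 0.01, "z": 0, "rx": 0, "ry": 0, "rz": 0},
  {"claw": -0.3, "x": 0, "y": 0.01, "z": 0, "rx": 0, "ry": 0, "rz": 0},
  {"claw": -0.3, "x": 0, "y": 0.01, "z": 0, "rx": 0, "ry": 0, "rz": 0},
  {"claw": -0.3, "x": 0, "y": 0, "z": 0, "rx": 0, "ry": 0, "rz": 0},
])

```text
time_s: 8.9
tool_pos: [595.1, 48.0, 75.2]
tool_rot: [[-0.001, 1.0, -0.0], [1.0, 0.001, 0.0], [0.0, -0.0, -1.0]]
force: [-0.8, -0.3, -0.4]
width: 30.0
grip_force: 0.0
```

```bash
python3 - <<'E'
from h import *
c=bot.camera("side"); d=bot.camera("scene")
cv2.imwrite("pics/s4.png",np.hstack([cv2.resize(c["frame"][120:340,220:480,::-1],(400,338)),cv2.resize(d["frame"][130:350,220:490,::-1],(400,338))]))
print(bot.read_state()["tool_pos"])
E
```

```text
[595.19109428  46.89827314  75.17152637]
```

View pics/s4.png

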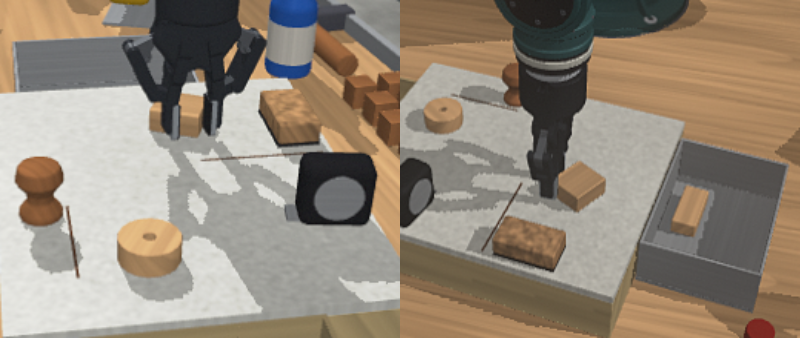

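The block has turned flush against both fingers (right view, about 580,185). I'll continue over the edge, then travel to behind the disc.

Emit:
send_rows([
  {"claw": -0.3, "x": 0, "y": 0.012, "z": 0, "rx": 0, "ry": 0, "rz": 0},
  {"claw": -0.3, "x": 0, "y": 0.012, "z": 0, "rx": 0, "ry": 0, "rz": 0},
  {"claw": -0.3, "x": 0, "y": 0.012, "z": 0, "rx": 0, "ry": 0, "rz": 0},
  {"claw": -0.3, "x": 0, "y": 0.012, "z": 0, "rx": 0, "ry": 0, "rz": 0},
  {"claw": -0.3, "x": 0, "y": 0.012, "z": 0, "rx": 0, "ry": 0, "rz": 0},
  {"claw": -0.3, "x": 0, "y": 0.012, "z": 0, "rx": 0, "ry": 0, "rz": 0},
  {"claw": -0.3, "x": 0, "y": 0.012, "z": 0, "rx": 0, "ry": 0, "rz": 0},
])

```text
time_s: 9.7
tool_pos: [595.3, 131.8, 75.3]
tool_rot: [[-0.0, 1.0, 0.0], [1.0, 0.0, -0.0], [-0.0, 0.0, -1.0]]
force: [-0.2, 0.5, -0.1]
width: 30.3
grip_force: 0.1
```

Emit:
send_rows([
  {"claw": -0.3, "x": 0, "y": 0.012, "z": 0, "rx": 0, "ry": 0, "rz": 0},
  {"claw": -0.3, "x": 0, "y": 0.012, "z": 0, "rx": 0, "ry": 0, "rz": 0},
  {"claw": -0.3, "x": 0, "y": 0.012, "z": 0, "rx": 0, "ry": 0, "rz": 0},
  {"claw": -0.3, "x": 0, "y": 0.012, "z": 0, "rx": 0, "ry": 0, "rz": 0},
  {"claw": -0.3, "x": 0, "y": 0.012, "z": 0, "rx": 0, "ry": 0, "rz": 0},
  {"claw": -0.3, "x": 0, "y": 0.012, "z": 0, "rx": 0, "ry": 0, "rz": 0},
  {"claw": -0.3, "x": 0, "y": 0, "z": 0, "rx": 0, "ry": 0, "rz": 0},
  {"claw": -0.3, "x": 0, "y": 0, "z": 0, "rx": 0, "ry": 0, "rz": 0},
])

```text
time_s: 10.5
tool_pos: [595.2, 202.8, 75.2]
tool_rot: [[-0.0, 1.0, -0.0], [1.0, 0.0, -0.0], [-0.0, -0.0, -1.0]]
force: [-0.4, -0.8, 0.2]
width: 30.0
grip_force: 0.0
```

Emit:
send_rows([
  {"claw": -0.3, "x": 0, "y": 0, "z": 0.03, "rx": 0, "ry": 0, "rz": 0},
  {"claw": -0.3, "x": 0, "y": 0, "z": 0.03, "rx": 0, "ry": 0, "rz": 0},
  {"claw": -0.3, "x": 0, "y": 0, "z": 0.025, "rx": 0, "ry": 0, "rz": 0},
  {"claw": -0.3, "x": -0.008, "y": -0.03, "z": 0, "rx": 0, "ry": 0, "rz": 0},
  {"claw": -0.3, "x": -0.008, "y": -0.03, "z": 0, "rx": 0, "ry": 0, "rz": 0},
  {"claw": -0.3, "x": -0.008, "y": -0.03, "z": 0, "rx": 0, "ry": 0, "rz": 0},
  {"claw": -0.3, "x": -0.008, "y": -0.03, "z": 0, "rx": 0, "ry": 0, "rz": 0},
  {"claw": -0.3, "x": -0.008, "y": -0.03, "z": 0, "rx": 0, "ry": 0, "rz": 0},
])

```text
time_s: 11.3
tool_pos: [554.7, 51.0, 160.4]
tool_rot: [[0.001, 1.0, 0.0], [1.0, -0.001, -0.0], [-0.0, 0.0, -1.0]]
force: [0.4, 0.5, -0.2]
width: 29.8
grip_force: 0.0
```

Emit:
send_rows([
  {"claw": -0.3, "x": -0.008, "y": -0.03, "z": 0, "rx": 0, "ry": 0, "rz": 0},
  {"claw": -0.3, "x": -0.008, "y": -0.03, "z": 0, "rx": 0, "ry": 0, "rz": 0},
  {"claw": -0.3, "x": -0.008, "y": -0.03, "z": 0, "rx": 0, "ry": 0, "rz": 0},
  {"claw": -0.3, "x": -0.008, "y": -0.03, "z": 0, "rx": 0, "ry": 0, "rz": 0},
  {"claw": -0.3, "x": -0.008, "y": -0.03, "z": 0, "rx": 0, "ry": 0, "rz": 0},
  {"claw": -0.3, "x": -0.008, "y": -0.03, "z": 0, "rx": 0, "ry": 0, "rz": 0},
  {"claw": -0.3, "x": 0, "y": -0.03, "z": 0, "rx": 0, "ry": 0, "rz": 0},
  {"claw": -0.3, "x": 0, "y": 0, "z": 0, "rx": 0, "ry": 0, "rz": 0},
])

```text
time_s: 12.1
tool_pos: [506.9, -160.7, 160.3]
tool_rot: [[0.004, 1.0, 0.0], [1.0, -0.004, -0.001], [-0.001, 0.0, -1.0]]
force: [0.2, 0.1, -0.5]
width: 29.9
grip_force: 0.0
```

```bash
python3 - <<'E'
from h import *
c=bot.camera("side"); d=bot.camera("scene")
cv2.imwrite("pics/s5.png",np.hstack([cv2.resize(c["frame"][120:340,220:480,::-1],(400,338)),cv2.resize(d["frame"][130:350,220:490,::-1],(400,338))]))
for q,z in[("disc",70),("block",4),("strip",4),("knob",70),("tape",70),("sanding_block",70)]:
  for n,k in(("side",c),("scene",d)):
    for r in bot.place_of(n,q)[:1]: print(n,q,round(r["conf"],2),np.round(world(k,r["point"],z)))
print(bot.read_state()["tool_pos"])
E
```

```text
side disc 0.76 [ 507. -120.   70.]
scene disc 0.98 [ 510. -126.   70.]
side block 0.61 [445.  46.   4.]
scene block 0.69 [503. 211.   4.]
scene strip 0.97 [513. 214.   4.]
side knob 0.93 [430. -48.  70.]
scene knob 0.95 [437. -45.  70.]
scene tape 0.81 [ 679. -100.   70.]
side sanding_block 0.64 [693.  45.  70.]
scene sanding_block 0.57 [699.  45.  70.]
[ 507.28646268 -157.18543244  160.2644372 ]
```

View pics/s5.png

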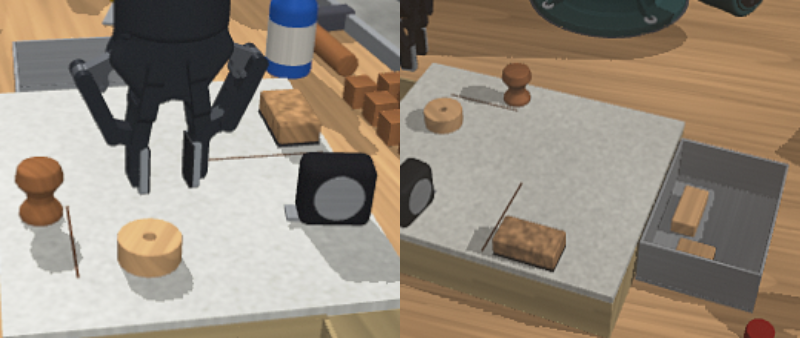

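The block is in the bin as well (right view, about 697,250), and the bystanders haven't moved. Next I'll back 17 mm behind the disc, lower and sweep it.

Emit:
send_rows([
  {"claw": -0.3, "x": 0.001, "y": -0.017, "z": 0, "rx": 0, "ry": 0, "rz": 0},
  {"claw": -0.3, "x": 0, "y": 0, "z": 0, "rx": 0, "ry": 0, "rz": 0},
  {"claw": -0.3, "x": 0, "y": 0, "z": -0.03, "rx": 0, "ry": 0, "rz": 0},
  {"claw": -0.3, "x": 0, "y": 0, "z": -0.03, "rx": 0, "ry": 0, "rz": 0},
  {"claw": -0.3, "x": 0, "y": 0, "z": -0.02, "rx": 0, "ry": 0, "rz": 0},
  {"claw": -0.3, "x": 0, "y": 0, "z": -0.005, "rx": 0, "ry": 0, "rz": 0},
  {"claw": -0.3, "x": 0, "y": 0.01, "z": 0, "rx": 0, "ry": 0, "rz": 0},
  {"claw": -0.3, "x": 0, "y": 0.01, "z": 0, "rx": 0, "ry": 0, "rz": 0},
])

```text
time_s: 13.6
tool_pos: [508.7, -154.0, 76.2]
tool_rot: [[0.001, 1.0, 0.001], [1.0, -0.001, -0.0], [-0.0, 0.001, -1.0]]
force: [0.6, 0.2, 0.0]
width: 29.9
grip_force: 0.0
```

Emit:
send_rows([
  {"claw": -0.3, "x": 0, "y": 0.01, "z": 0, "rx": 0, "ry": 0, "rz": 0},
  {"claw": -0.3, "x": 0, "y": 0.01, "z": 0, "rx": 0, "ry": 0, "rz": 0},
  {"claw": -0.3, "x": 0, "y": 0.01, "z": 0, "rx": 0, "ry": 0, "rz": 0},
  {"claw": -0.3, "x": 0, "y": 0.01, "z": 0, "rx": 0, "ry": 0, "rz": 0},
  {"claw": -0.3, "x": 0, "y": 0.01, "z": 0, "rx": 0, "ry": 0, "rz": 0},
  {"claw": -0.3, "x": 0, "y": 0.01, "z": 0, "rx": 0, "ry": 0, "rz": 0},
  {"claw": -0.3, "x": 0, "y": 0.01, "z": 0, "rx": 0, "ry": 0, "rz": 0},
  {"claw": -0.3, "x": 0, "y": 0.01, "z": 0, "rx": 0, "ry": 0, "rz": 0},
])

```text
time_s: 14.4
tool_pos: [508.3, -73.5, 75.3]
tool_rot: [[0.0, 1.0, 0.0], [1.0, -0.0, -0.0], [-0.0, 0.0, -1.0]]
force: [-0.4, -0.5, 1.2]
width: 29.7
grip_force: 0.5
```

```bash
python3 - <<'E'
from h import *
c=bot.camera("side"); d=bot.camera("scene")
cv2.imwrite("pics/s6.png",np.hstack([cv2.resize(c["frame"][120:340,220:480,::-1],(400,338)),cv2.resize(d["frame"][130:350,220:490,::-1],(400,338))]))
print(bot.read_state()["tool_pos"])
E
```

```text
[508.09016362 -73.07137384  75.24536892]
```

View pics/s6.png

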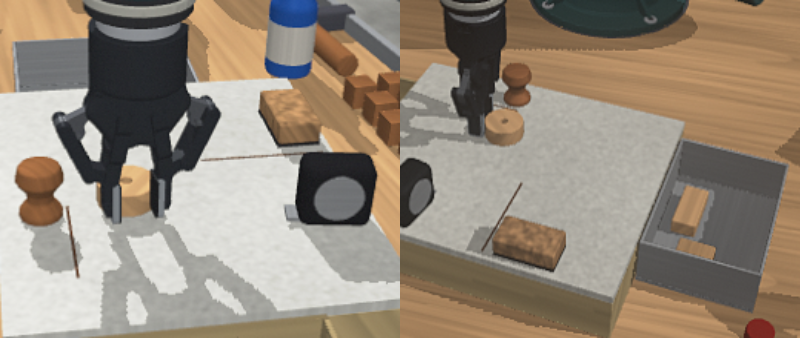

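The disc is cradled between the fingers (right view, about 505,125). I'll drift slightly to +x and rise 3 mm so the linkage stays clear of the knob.

Emit:
send_rows([
  {"claw": -0.3, "x": 0.003, "y": 0.008, "z": 0.002, "rx": 0, "ry": 0, "rz": 0},
  {"claw": -0.3, "x": 0.003, "y": 0.008, "z": 0.001, "rx": 0, "ry": 0, "rz": 0},
  {"claw": -0.3, "x": 0.003, "y": 0.01, "z": 0, "rx": 0, "ry": 0, "rz": 0},
  {"claw": -0.3, "x": 0.003, "y": 0.01, "z": 0, "rx": 0, "ry": 0, "rz": 0},
  {"claw": -0.3, "x": 0.003, "y": 0.012, "z": 0, "rx": 0, "ry": 0, "rz": 0},
  {"claw": -0.3, "x": 0.003, "y": 0.012, "z": 0, "rx": 0, "ry": 0, "rz": 0},
  {"claw": -0.3, "x": 0.002, "y": 0.012, "z": 0, "rx": 0, "ry": 0, "rz": 0},
  {"claw": -0.3, "x": 0, "y": 0.012, "z": 0, "rx": 0, "ry": 0, "rz": 0},
])

```text
time_s: 15.3
tool_pos: [528.5, 10.8, 78.2]
tool_rot: [[-0.0, 1.0, 0.0], [1.0, 0.0, 0.0], [0.0, 0.0, -1.0]]
force: [0.2, -0.7, 0.8]
width: 29.9
grip_force: 0.4
```

Emit:
send_rows([
  {"claw": -0.3, "x": 0, "y": 0.012, "z": 0, "rx": 0, "ry": 0, "rz": 0},
  {"claw": -0.3, "x": 0, "y": 0.012, "z": 0, "rx": 0, "ry": 0, "rz": 0},
  {"claw": -0.3, "x": 0, "y": 0.012, "z": 0, "rx": 0, "ry": 0, "rz": 0},
  {"claw": -0.3, "x": 0, "y": 0.012, "z": 0, "rx": 0, "ry": 0, "rz": 0},
  {"claw": -0.3, "x": 0, "y": 0.012, "z": 0, "rx": 0, "ry": 0, "rz": 0},
  {"claw": -0.3, "x": 0, "y": 0.012, "z": 0, "rx": 0, "ry": 0, "rz": 0},
  {"claw": -0.3, "x": 0, "y": 0.012, "z": 0, "rx": 0, "ry": 0, "rz": 0},
  {"claw": -0.3, "x": 0, "y": 0, "z": 0, "rx": 0, "ry": 0, "rz": 0},
])

```text
time_s: 16.1
tool_pos: [528.2, 95.1, 78.2]
tool_rot: [[-0.001, 1.0, -0.0], [1.0, 0.001, 0.0], [0.0, -0.0, -1.0]]
force: [-0.0, 0.3, 0.1]
width: 30.0
grip_force: 0.0
```

```bash
python3 - <<'E'
from h import *
c=bot.camera("side"); d=bot.camera("scene")
cv2.imwrite("pics/s7.png",np.hstack([cv2.resize(c["frame"][120:340,220:480,::-1],(400,338)),cv2.resize(d["frame"][130:350,220:490,::-1],(400,338))]))
print(bot.read_state()["tool_pos"])
E
```

```text
[528.23544915  93.88722419  78.22361272]
```

View pics/s7.png

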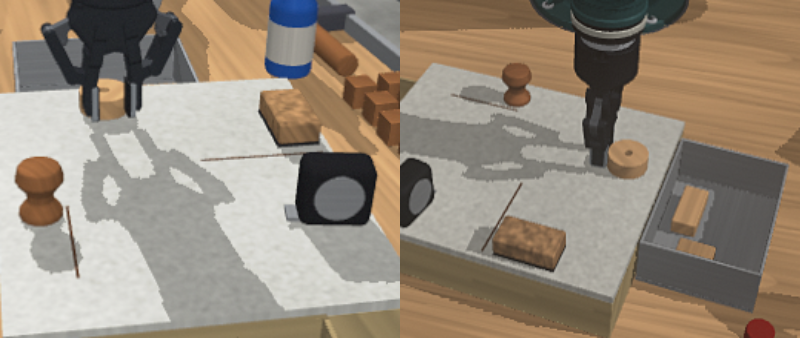

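The disc is still cradled near the edge (right view, about 628,158) and the knob hasn't moved. I'll push it over and lift away.

Emit:
send_rows([
  {"claw": -0.3, "x": 0, "y": 0.012, "z": 0, "rx": 0, "ry": 0, "rz": 0},
  {"claw": -0.3, "x": 0, "y": 0.012, "z": 0, "rx": 0, "ry": 0, "rz": 0},
  {"claw": -0.3, "x": 0, "y": 0.012, "z": 0, "rx": 0, "ry": 0, "rz": 0},
  {"claw": -0.3, "x": 0, "y": 0.012, "z": 0, "rx": 0, "ry": 0, "rz": 0},
  {"claw": -0.3, "x": 0, "y": 0.012, "z": 0, "rx": 0, "ry": 0, "rz": 0},
  {"claw": -0.3, "x": 0, "y": 0.012, "z": 0, "rx": 0, "ry": 0, "rz": 0},
  {"claw": -0.3, "x": 0, "y": 0.012, "z": 0, "rx": 0, "ry": 0, "rz": 0},
  {"claw": -0.3, "x": 0, "y": 0.012, "z": 0, "rx": 0, "ry": 0, "rz": 0},
])

```text
time_s: 17.0
tool_pos: [528.2, 190.8, 78.3]
tool_rot: [[-0.0, 1.0, 0.0], [1.0, 0.0, 0.0], [0.0, 0.0, -1.0]]
force: [-0.4, 0.4, -0.2]
width: 29.9
grip_force: 0.0
```

Emit:
send_rows([
  {"claw": -0.3, "x": 0, "y": 0.012, "z": 0, "rx": 0, "ry": 0, "rz": 0},
  {"claw": -0.3, "x": 0, "y": 0.008, "z": 0, "rx": 0, "ry": 0, "rz": 0},
  {"claw": -0.3, "x": 0, "y": 0, "z": 0, "rx": 0, "ry": 0, "rz": 0},
  {"claw": -0.3, "x": 0, "y": 0, "z": 0, "rx": 0, "ry": 0, "rz": 0},
  {"claw": -0.3, "x": 0, "y": 0, "z": 0.03, "rx": 0, "ry": 0, "rz": 0},
  {"claw": -0.3, "x": 0, "y": 0, "z": 0.03, "rx": 0, "ry": 0, "rz": 0},
  {"claw": -0.3, "x": 0, "y": -0.02, "z": 0.03, "rx": 0, "ry": 0, "rz": 0},
  {"claw": -0.3, "x": 0, "y": -0.03, "z": 0.02, "rx": 0, "ry": 0, "rz": 0},
])

```text
time_s: 17.8
tool_pos: [528.6, 159.5, 190.2]
tool_rot: [[-0.001, 1.0, 0.002], [1.0, 0.001, 0.0], [0.0, 0.002, -1.0]]
force: [1.8, -0.9, 0.6]
width: 29.7
grip_force: 0.0
```

Emit:
send_rows([
  {"claw": -0.3, "x": 0, "y": -0.03, "z": 0.02, "rx": 0, "ry": 0, "rz": 0},
  {"claw": -0.3, "x": 0, "y": -0.03, "z": 0, "rx": 0, "ry": 0, "rz": 0},
  {"claw": -0.3, "x": 0, "y": -0.03, "z": 0, "rx": 0, "ry": 0, "rz": 0},
  {"claw": -0.3, "x": 0, "y": 0, "z": 0, "rx": 0, "ry": 0, "rz": 0},
  {"claw": -0.3, "x": 0, "y": 0, "z": 0, "rx": 0, "ry": 0, "rz": 0},
])

```text
time_s: 18.3
tool_pos: [528.2, 68.9, 208.3]
tool_rot: [[0.002, 1.0, 0.0], [1.0, -0.002, 0.0], [0.0, 0.0, -1.0]]
force: [0.5, 0.2, -0.2]
width: 30.1
grip_force: 0.0
```

```bash
python3 - <<'E'
from h import *
c=bot.camera("side"); d=bot.camera("scene")
cv2.imwrite("pics/s8.png",np.hstack([cv2.resize(c["frame"][120:340,220:480,::-1],(400,338)),cv2.resize(d["frame"][130:350,220:490,::-1],(400,338))]))
print(bot.read_state()["tool_pos"])
E
```

```text
[528.212198    69.97324079 208.27709646]
```

View pics/s8.png

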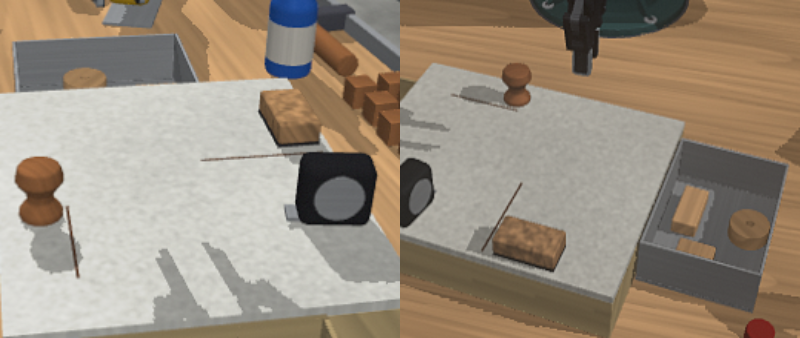

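All three offcuts lie in the bin: strip at about (690,210), block at (697,250) and disc at (748,230) in the right view. The bystanders are where they started and the tool is clear.

```bash
python3 -c "
from bench import bot
print(bot.job_done())"
```

```text
the job is handed in; nothing more can be done
None
```

The strip, block and disc were all pushed over the board's edge into the scrap bin, and the knob, tape measure and sanding block show no visible movement; the job was handed in at about 18 s of the 61 s allowed, with no verdict returned.

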